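Lower the lever of the press that holds the blank

TASK

Two small bench presses stand side by side, and one of them has a steel blank lying in its nest. Clamp that blank for stamping: push that press's side lever all the way down so that its pressure foot comes down on the blank. Leave the lever of the empty press up, and do not shift the blank or put it elsewhere.

Things in the scene. Friction and masses are not known exactly. Their poses are not given: they have to be found in the camera images.
- lever_a (a joint): angle (rad) of the side lever of the press that holds the blank: 0 raised, 40 degrees above level (starts at 0 to 0.12); 1.05 fully down on its stop, 20 degrees below level, with the foot resting on the blank. Horizontal pivot 105 mm above the bench. Takes 3 to 6 N at the paddle and stays where it is left.
- paddle_a (a point): middle of the upper face of the black flat paddle (40 mm along the lever, 30 across, 10 thick) of lever_a, 75 mm from the pivot. y points outward along the lever, z out of that face. It starts 150 to 157 mm above the bench, ends at 84. A fingertip going straight down at its start position stays on the paddle and meets the stop at about 90 mm. Free above.
- blank: the loose steel blank, 120 x 50 x 6 mm, 0.2 to 0.4 kg, flat in the nest of the lever_a press between two 4 mm rails, its far end out from under the head. Origin: centre of its underside; x along its length. The like spare on the bare bench is not meant.
- lever_b (a joint): angle (rad) of the same lever on the empty press: 0 raised (starts at 0 to 0.12), 1.05 down. Both presses: dark grey-green, fixed, yawed up to 20 degrees, base 170 x 110 x 15 mm, column on the robot's side, head 56 mm wide with its top at 125 mm, lever out of the head's left side as the robot sees it.
Not all that is in view belongs to the job. What is shaped like the part that bears lever_a but orange is not meant. Leave any black look-alike of the blank alone.

How it is judged (in metres and radians):
At the end, for the whole second after the job is handed in: The lever of the press with the blank is down (over 0.88 of its 1.05 rad, within 10 degrees of its stop), the other press's lever is still raised (under 0.3 rad), and the blank is at rest within 12 mm of where it lay (value of joint lever_a above 0.88 rad and value of joint lever_b below 0.3 rad and distance of blank from where it was at the start of the episode below 0.012 m and linear speed of blank below 0.02 m/s); the robot touches nothing.
It fails at once if the lever of the empty press is lowered (value of joint lever_b above 0.4 rad).
It fails at once if the blank is shifted by more than 20 mm (distance of blank from where it was at the start of the episode above 0.02 m).
It also fails if it takes over 24 s, if anything falls off the work surface, if the arm or the gripper's body presses on something with over 40 N, if the wrist force passes 120 N, or if a joint passes its speed limit or range.

ROBOT

A 6-joint arm with a two-finger parallel gripper is mounted at the origin on the work surface. World frame = base frame: x ahead of the robot, y to its left, z up, the work surface at z = 0. Lengths are in m, angles in degrees, forces in N, time in s.
With the tool pointing down it reaches from about 0.325 to 0.75 m from the base axis. Payload 7.6 kg.
Tool frame: the origin (TCP) lies on the centre line of the jaws, within the pads' length; the fingertips stand 19 mm ahead of it and the grasp point (between the pads) is the TCP; x points along the fingers, y is the direction in which the jaws open and shut, and the axes are right-handed (so a half turn about x gives the same grasp; the last joint's range is limited). The gripper opens to 85 mm and grips with 20 to 120 N. Pads are 22 mm wide; open, the fingers measure 114 mm over their backs; the gripper's body (76 mm by 85 mm) begins 54 mm behind the grasp point. The pads swing forward as they close: fully open they stand 13 mm farther back than shut.
Start: joints at [-70.319, 2.991, 80.254, -0, 96.75, -4.028], TCP at [0.211, -0.481, 0.25] pointing down, gripper open.
Joint ranges: [-166.34, 166.34], [-52.06, 124.39], [6.96, 135.62], [-60.46, 240.46], [14.63, 156.25], [-167.68, 167.68]. Speed limits (degrees/s): [147.25, 147.25, 172.46, 180, 180, 180].

INTERFACE

Orientations are given as a 3x3 rotation matrix whose columns are the frame's x, y, z axes.
In Python, from station import env gives the robot as it stands. The module is installed in compiled form; this text tells all that it offers.
- The arm moves only by the tool servo_tool, never from a script. Its argument "commands" is text: rows parted by semicolons, each of 7 numbers parted by spaces: the opening, from 0 (shut) to 1 (fully open), then the shift along the tool's x, y, z in mm, then the turn, a rotation vector about the tool's x, y, z in rad. In form: gripper x y z rx ry rz; .... A call has 1 to 12 rows; each row is the pose to reach, as a shift and turn from the pose commanded when the call began, along the tool's axes at that moment; what a row does not reach only later rows make up. A row lasts 1/8 s, in which the tool goes at most 62.5 mm and 10.7 degrees, less where a joint would pass 70% of its speed; a pose out of reach is approached as far as the arm can. A call with a gripper value outside its range is refused whole. The fingers move at their own pace and stop on an object; the grip force is fixed at half the most. Time passes only in rows, so rows that repeat a pose let the fingers close. It gives the time, the measured TCP pose, the force and the opening at its end, in the units of the state.
- env.state(): the state, without advancing time (a new reading comes with each control period).
- env.camera(name): name is "scene" or "side" or "wrist"; returns a dict with "image" (400x640x3 uint8, blue, green, red), "K" (3x3 intrinsics, pixels), "rvec" (rotation vector, rad) and "tvec" (3), from world to camera coordinates, as OpenCV has them. Camera axes: x right, y down, z forward; pixel columns grow to the right and rows downward; lengths in m; the calibration is good to about 2 mm. The wrist camera is an equidistant fisheye: a pixel r from the principal point sees the ray r / f radians off the axis. A picture is of the moment at which its call begins. There is no depth.
- env.sign_off(): hands the job in, once; it reports no verdict.
The state is a dict: "time_s": time; "q": joint angles; "dq": joint speeds; "joint_torque": joint torques, N m; "tcp_pos": TCP position; "ee_rot": TCP orientation; "force": force on the tool from outside, world axes, zero at the start; "wrist_torque": the same for the moment, N m; "width": finger opening in m.
Only numpy, scipy, OpenCV 4.12 (cv2) and the standard library are available. Lean on these libraries where they do the work, as an engineer would, in place of code of your own. Each camera call takes 0.05 s, during which the arm holds its last target. There are 200 camera calls.

## Working session

There is one attempt and no reset: what is moved stays moved. The work goes in short steps, Python scripts to look and compute and a tool call to move; the robot and the scene stay as the last step left them, time stands still between calls to the robot, and variables do not carry over. Pictures are saved under pics/ and viewed, about 8 in all and at most 12, crops included, and the job is handed in when it is done.

Besides the shell and the picture viewer there is one more tool, called after ">>>" as name(argument=value, ...), one argument or row to a line, values as JSON. servo_tool: Moves the arm, as the interface text tells. Its arguments: {"type":"object","properties":{"commands":{"type":"string"}},"required":["commands"]}

```bash
mkdir -p pics; cat > h.py <<'E'
import numpy as np, cv2
from station import env
def ray(c,u,v):
    R,_=cv2.Rodrigues(np.array(c["rvec"],float)); t=np.array(c["tvec"],float).ravel(); K=np.array(c["K"])
    d=R.T@np.linalg.inv(K)@[u,v,1]; return -R.T@t,d
def atz(c,u,v,z):
    o,d=ray(c,u,v); return o+d*(z-o[2])/d[2]
def proj(c,P):
    return cv2.projectPoints(np.array(P,float).reshape(-1,1,3),np.array(c["rvec"],float),np.array(c["tvec"],float),np.array(c["K"],float),None)[0].reshape(-1,2)
E
python3 - <<'E'
from h import *
import pickle
cs={}
for n in("scene","side"):
    c=env.camera(n); cs[n]=c; cv2.imwrite(f"pics/{n}0.png",c["image"])
    print(n,ray(c,320,200)[0])
pickle.dump(cs,open("c.pkl","wb"))
s=env.state();print(s["time_s"],s["tcp_pos"],s["ee_rot"],s["width"])
E
```

```text
scene [1.13003873 0.51377833 0.71587558]
side [0.12487932 0.61262944 0.5362525 ]
0.1 [ 0.21103474 -0.48045468  0.24955276] [[-4.79306196e-04  4.02068920e-01 -9.15609280e-01]
 [ 1.32255477e-03 -9.15608330e-01 -4.02069195e-01]
 [-9.99999011e-01 -1.40365768e-03 -9.29014214e-05]] 0.08512492164115826
```

View pics/scene0.png

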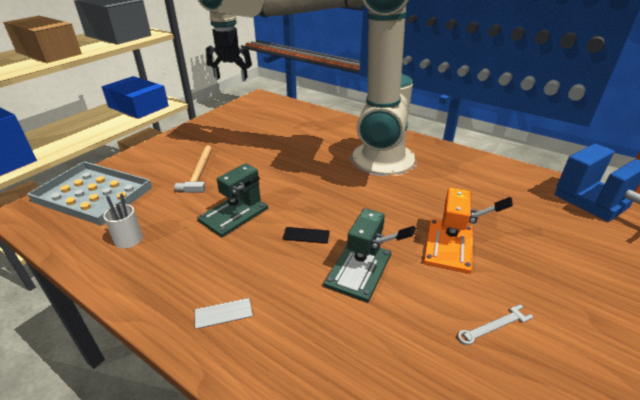

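View pics/side0.png

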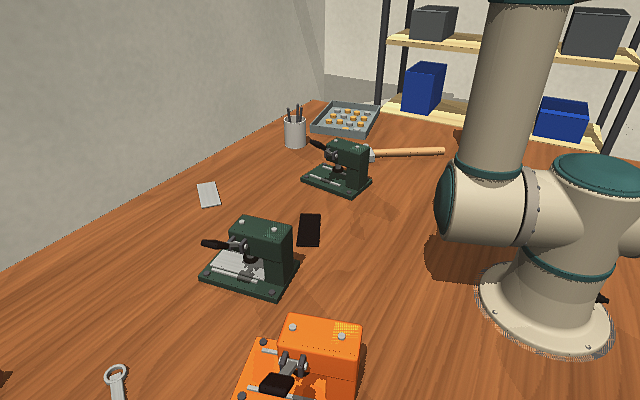

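The scene view shows three presses: green at (358,255) with a pale blank in its nest, green at (235,200) that looks empty, and orange at (450,230), which isn't meant. The spare is at (223,313) and the black look-alike at (306,235). The target is the green press at (358,255), with its paddle at (406,234) in scene and about (213,243) in side. I'll confirm with one enlarged crop.

```bash
python3 - <<'E'
from h import *
import pickle
cs=pickle.load(open("c.pkl","rb"))
a=cv2.resize(cs["scene"]["image"][200:305,320:425],None,fx=3.7,fy=3.7,interpolation=cv2.INTER_CUBIC)
b=cv2.resize(cs["side"]["image"][205:305,190:305],None,fx=3.4,fy=3.4,interpolation=cv2.INTER_CUBIC)
e=cv2.resize(cs["scene"]["image"][160:235,195:270],None,fx=2.5,fy=2.5,interpolation=cv2.INTER_CUBIC)
o=np.zeros((580,785,3),np.uint8);o[:a.shape[0],:a.shape[1]]=a;o[:b.shape[0],392:392+b.shape[1]]=b[:,:393];o[390:390+e.shape[0],:e.shape[1]]=e
cv2.imwrite("pics/crop.png",o)
E
```

```text
(no output)
```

View pics/crop.png

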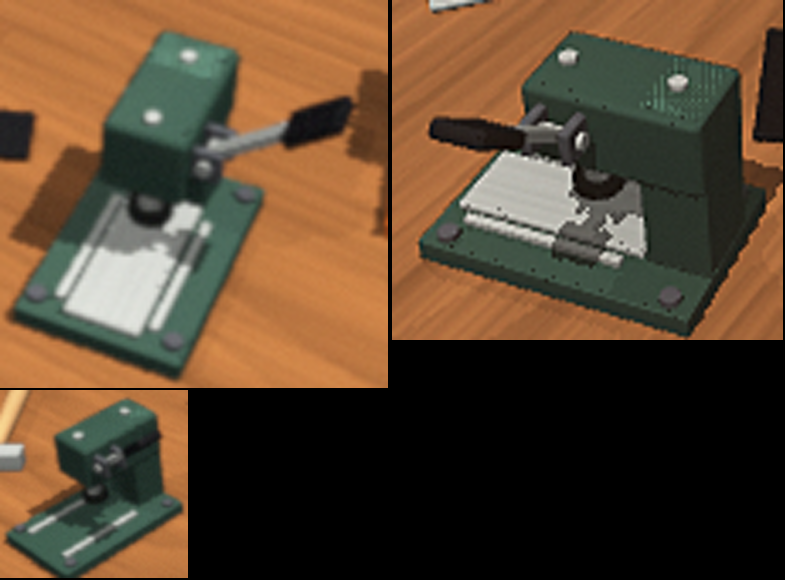

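```bash
python3 - <<'E'
from h import *
import pickle
cs=pickle.load(open("c.pkl","rb"));S=cs["scene"];D=cs["side"]
sc=lambda x,y:(320+x/3.7-.4,200+y/3.7-.4); sd=lambda x,y:(190+(x-392)/3.4-.4,205+y/3.4-.4)
A=[atz(S,*sc(*p),.015) for p in((12,312),(178,367),(263,188))]
B=[atz(D,*sd(*p),.015) for p in((421,245),(688,327))]
for p in A+B: print(p.round(4))
print("far edge",np.linalg.norm(A[1]-A[0]),"side",np.linalg.norm(A[2]-A[1]),np.linalg.norm(B[1]-B[0]))
def tri(a,b):
    o1,d1=ray(S,*a);o2,d2=ray(D,*b);d1/=np.linalg.norm(d1);d2/=np.linalg.norm(d2)
    k=np.linalg.lstsq(np.c_[d1,-d2],o2-o1,rcond=None)[0];p,q=o1+k[0]*d1,o2+k[1]*d2;return (p+q)/2,np.linalg.norm(p-q)
print("paddle",tri(sc(318,118),sd(477,127)), atz(S,*sc(318,118),.153))
print("head screws",tri(sc(190,55),sd(677,81)),tri(sc(152,116),sd(567,56)))
# head vertical-plane prediction
ax=(A[1]-A[2])[:2]; ax2=(B[0]-B[1])[:2]
print(np.degrees(np.arctan2(*ax[::-1])),np.degrees(np.arctan2(*ax2[::-1])))
ax3=(A[1]-A[0])[:2];print(np.degrees(np.arctan2(*ax3[::-1]))-90)
E
```

```text
[0.6082 0.1631 0.015 ]
[0.5875 0.2679 0.015 ]
[0.4207 0.2402 0.015 ]
[0.5809 0.2692 0.015 ]
[0.4157 0.2438 0.015 ]
far edge 0.1068779927612336 side 0.16914468989092052 0.16720204832460558
paddle (array([0.49120311, 0.29339112, 0.15448022]), np.float64(0.0018534883671235674)) [0.49024034 0.29377367 0.153     ]
head screws (array([0.45190729, 0.19149025, 0.12855575]), np.float64(0.001276164693073434)) (array([0.51634364, 0.20140327, 0.12785262]), np.float64(0.00022808683518303998))
9.44125319674492 8.737321600818495
11.14565257506132
```

The crop confirms it: the blank is in the left green press in the robot's view, and the other green one has an empty nest. The paddle measures (0.4905, 0.2935, 0.154), which is inside the 150–157 mm band. Yaw is about 9.5°, and the base comes out at 169 x 107 mm against 170 x 110. Next I move above the paddle with the gripper shut.

>>> servo_tool(
  commands="0 0 -252 -372 0 0 0;0 0 -252 -372 0 0 0;0 0 -252 -372 0 0 0;0 0 -252 -372 0 0 0;0 0 -252 -372 0 0 0;0 0 -252 -372 0 0 0;0 0 -252 -372 0 0 0;0 0 -252 -372 0 0 0;0 0 -252 -372 0 0 0",
)

```text
time_s: 1.23
tcp_pos: [0.4503, -0.1002, 0.2499]
ee_rot: [[-0.001, 0.403, -0.915], [-0.0, -0.915, -0.403], [-1.0, -0.0, 0.001]]
force: [-1.3, 0.2, -0.1]
width: 0.0002
```

>>> servo_tool(
  commands="0 0 -345 -195 0.25 0 0;0 0 -345 -195 0.25 0 0;0 0 -345 -195 0.25 0 0;0 0 -345 -195 0.25 0 0;0 0 -345 -195 0.25 0 0;0 0 -345 -195 0.25 0 0;0 0 -345 -195 0.25 0 0;0 0 -345 -195 0.25 0 0;0 0 -345 -195 0.25 0 0;0 0 -345 -195 0.25 0 0",
)

```text
time_s: 2.48
tcp_pos: [0.4907, 0.2922, 0.2505]
ee_rot: [[0.0, 0.161, -0.987], [-0.0, -0.987, -0.161], [-1.0, 0.0, -0.0]]
force: [1.3, -0.0, 0.3]
width: -0.0002
```

>>> servo_tool(
  commands="0 25 -1 0 0 0 0;0 45 -1 0 0 0 0;0 55 -1 0 0 0 0;0 55 -1 0 0 0 0",
)

```text
time_s: 2.98
tcp_pos: [0.4901, 0.2942, 0.195]
ee_rot: [[-0.001, 0.162, -0.987], [-0.001, -0.987, -0.162], [-1.0, 0.0, 0.001]]
force: [-0.9, -1.0, 0.2]
width: -0.0001
```

```bash
python3 - <<'E'
from h import *
S=env.camera("scene");D=env.camera("side")
a=cv2.resize(S["image"][170:300,320:450],(390,390),interpolation=cv2.INTER_CUBIC)
b=cv2.resize(D["image"][175:305,180:310],(390,390),interpolation=cv2.INTER_CUBIC)
cv2.imwrite("pics/near.png",np.hstack([a,b]))
E
```

```text
(no output)
```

View pics/near.png

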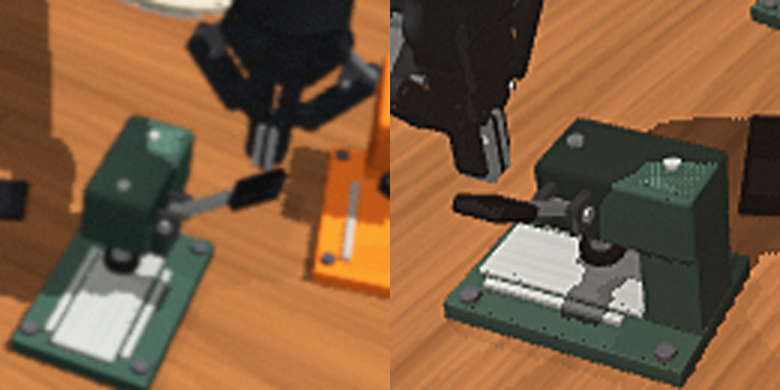

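Fingertips are at scene crop (262,160) and side crop (488,178), right above the paddle at (258,188) / (490,207). Pressing down now.

>>> servo_tool(
  commands="0 6 0 0 0 0 0;0 12 0 0 0 0 0;0 18 0 0 0 0 0;0 24 0 0 0 0 0;0 30 0 0 0 0 0;0 36 0 0 0 0 0;0 42 0 0 0 0 0;0 48 0 0 0 0 0;0 54 0 0 0 0 0;0 60 0 0 0 0 0",
)

```text
time_s: 4.32
tcp_pos: [0.49, 0.295, 0.1349]
ee_rot: [[0.0, 0.163, -0.987], [0.0, -0.987, -0.163], [-1.0, -0.0, -0.0]]
force: [0.5, 1.1, 1.9]
width: -0.0
```

>>> servo_tool(
  commands="0 5 0 0 0 0 0;0 10 0 0 0 0 0;0 14 0 0 0 0 0;0 18 0 0 0 0 0;0 21 0 0 0 0 0",
)

```text
time_s: 4.95
tcp_pos: [0.4901, 0.2945, 0.114]
ee_rot: [[-0.0, 0.163, -0.987], [-0.001, -0.987, -0.163], [-1.0, 0.001, 0.0]]
force: [-1.0, -0.6, 3.0]
width: -0.0005
```

Force is 3 N, so the lever is being pushed. The stop should be near TCP z = 0.109.

>>> servo_tool(
  commands="0 2 0 0 0 0 0;0 4 0 0 0 0 0;0 5 0 0 0 0 0",
)

```text
time_s: 5.32
tcp_pos: [0.4902, 0.2947, 0.1094]
ee_rot: [[0.0, 0.163, -0.987], [-0.0, -0.987, -0.163], [-1.0, 0.0, -0.0]]
force: [-0.3, -2.5, 5.9]
width: 0.0
```

>>> servo_tool(
  commands="0 1 0 0 0 0 0;0 2 0 0 0 0 0",
)

```text
time_s: 5.58
tcp_pos: [0.4904, 0.2947, 0.1087]
ee_rot: [[0.001, 0.163, -0.987], [-0.0, -0.987, -0.163], [-1.0, 0.001, -0.001]]
force: [-3.7, -5.1, 13.6]
width: 0.0001
```

It's on the stop: force rose to 13.6 N and the TCP lags its command. Retreating straight up to check.

>>> servo_tool(
  commands="0 -10 0 0 0 0 0;0 -40 0 0 0 0 0;0 -90 0 0 0 0 0;0 -130 0 0 0 0 0;0 -130 0 0 0 0 0;0 -130 0 0 0 0 0",
)

```text
time_s: 6.32
tcp_pos: [0.4897, 0.2948, 0.2361]
ee_rot: [[-0.002, 0.163, -0.987], [-0.001, -0.987, -0.163], [-1.0, 0.0, 0.002]]
force: [-0.1, -0.9, -0.0]
width: -0.0001
```

```bash
python3 - <<'E'
from h import *
S=env.camera("scene");D=env.camera("side")
a=cv2.resize(S["image"][150:310,190:430],(480,320),interpolation=cv2.INTER_CUBIC)
b=cv2.resize(D["image"][200:310,185:295],(320,320),interpolation=cv2.INTER_CUBIC)
cv2.imwrite("pics/after.png",np.hstack([a,b]))
# expected paddle pixels when raised / down on stop (upper face middle)
u=np.array([-.165,.986]);p0=np.array([.4905,.2935])
piv=p0-u*(.075*np.cos(np.radians(39))-.005*np.sin(np.radians(39)))
q=np.r_[piv+u*.0725,.084]; print(proj(S,q),proj(D,q),env.state()["force"])
E
```

```text
[[409.15661301 257.47163717]] [[214.77259545 282.29435537]] [ 0.96730896 -0.12897681  0.09622318]
```

View pics/after.png

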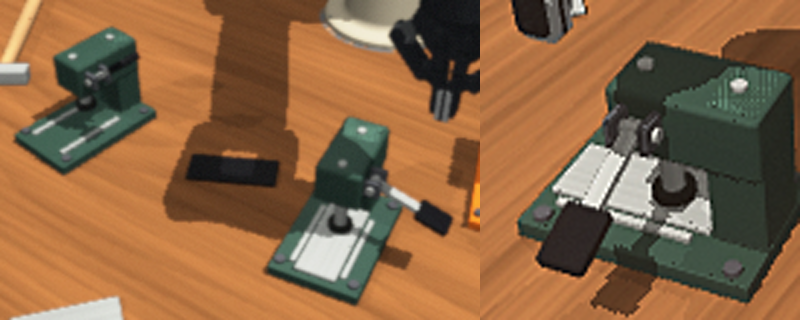

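The lever is down: its paddle is at scene (406,259) against (409,257) predicted for the stop. The foot is on the blank at (360,261), the blank still lies between its rails, the empty press's lever is still raised, and the gripper is clear.

```bash
python3 -c "
from station import env
print(env.sign_off())"
```

```text
the job is handed in; nothing more can be done
None
```

I pushed the lever of the green press holding the blank down to its stop with the closed fingertips, then backed straight up and handed the job in at about 6.5 s.

- **Lever down:** the wrist force rose from about 3 N to 13.6 N at TCP height 0.109 m, where the stop was expected. In the final picture the paddle is at (406,259), within about 3 px of where it should be on the stop.
- **Blank and foot:** the foot rests on the blank, which lies between its rails with no visible shift. I judged this by eye and did not measure the displacement.
- **Empty press:** its lever still looks raised, also by eye.
- **Robot:** it is clear of everything, with the tool force back to about zero.

No check failed or disagreed. The hand-in gave no verdict.

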